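# Scoop insulators from the picking bin into the order carton

### The arm

A 6-joint arm with a two-finger parallel gripper is mounted at the origin on the work surface. World frame = base frame: x ahead of the robot, y to its left, z up, the work surface at z = 0. Lengths are in m, angles in rad, forces in N, time in s.
With the tool pointing down it reaches from about 0.35 to 0.8 m from the base axis. Payload 7.3 kg.
Tool frame: the origin (TCP) lies on the mounting face of the last link; the fingertips stand 173 mm ahead of it and the grasp point (between the pads) lies 155 mm ahead of it (grip_depth is the z of the grasp point in the tool frame, in m); z points along the fingers, y is the direction in which the jaws open and shut (so a half turn about z gives the same grasp; the last joint's range is limited). The gripper opens to 85 mm and grips with 20 to 120 N. Pads are 22 mm wide; open, the fingers measure 114 mm over their backs; the gripper's body (76 mm by 85 mm) begins 54 mm behind the grasp point. The pads swing forward as they close: fully open they stand 13 mm farther back than shut.
Start: joints at [-1.315, 0.342, 1.524, -0, 1.275, -0.146], TCP at [0.205, -0.483, 0.405] pointing down, gripper open.
Joint ranges: [-2.53, 2.53], [-0.77, 2.02], [0.04, 2.7], [-1, 4.14], [0.28, 2.66], [-3.11, 3.11]. Speed limits (rad/s): [2.57, 2.57, 3.14, 3.14, 3.14, 3.14].

### API

Orientations are given as [roll, pitch, yaw] about the fixed x, y, z axes, in that order (R = Rz(yaw) Ry(pitch) Rx(roll)).
In Python, from plant import * gives the robot as it stands. Calls block until the motion is done:
- goto(position, orientation): joint-space move of the TCP to a pose.
- move_linear(position, rate=0.15, orientation=None): straight line of the TCP; orientation=None keeps the orientation; rate is the mean speed in m/s.
- movej(angles): joint-space move.
- open_gripper() and grab(grip_force=None): open the fingers fully, or close them until they stop; grip_force is the grip in N (None keeps the last).
- pause(seconds).
- ik(position, orientation): joint angles nearest the present ones, or None.
- get_obs(): the state.
- camera(name): name is "scene" or "top" or "wrist"; returns a dict with "pixels" (480x640x3 uint8, red, green, blue), "mtx" (3x3 intrinsics, pixels), "extrinsics" (4x4, takes a point from world to camera coordinates); the wrist camera has in their place "mount" (4x4, takes a point from camera to tool coordinates, whose origin is the TCP and whose axes are the flange's). Camera axes: x right, y down, z forward; pixel columns grow to the right and rows downward; lengths in m; the calibration is good to about 2 mm. The wrist camera is an equidistant fisheye: a pixel r from the principal point sees the ray r / f radians off the axis. A picture is of the moment at which its call begins: read the wrist's pose just before it. There is no depth.
A pose or a line that the arm cannot do raises Unreachable and nothing moves.
- job_done(): hands the job in, once; it reports no verdict.
The state is a dict: "t": time; "q": joint angles; "qd": joint speeds; "joint_torque": joint torques, N m; "eef_pos": TCP position; "tool_rot": TCP orientation; "force": force on the tool from outside, world axes, zero at the start; "wrist_torque": the same for the moment, N m; "finger_gap": finger opening in m.
Only numpy, scipy, OpenCV 4.12 (cv2) and the standard library are available. Lean on these libraries where they do the work, as an engineer would, in place of code of your own. Each camera call takes 0.05 s, during which the arm holds its last target.

### The job

Use the hand scoop to transfer all five white insulators from the open-fronted bin into the open carton, without touching an insulator with the gripper or arm. Then stand the scoop back flat on its rubber mat and let go. Leave the other stock on the bench where it is.

Things in the scene. Friction and masses are not known exactly. Their poses are not given: they have to be found in the camera images.
- scoop: Aluminium scoop on its flat blade, steep black handle. Origin: centre of blade underside; +x to the open lip, z up. Blade 110 mm (x) by 90 mm (y), floor 2 mm thick; side walls 36 mm high (14 mm in the front 25 mm), back wall 40 mm. Handle: bar 24 mm wide (y), 26 mm thick, 92 mm long, its axis from x -62, z 34 mm up and back at 5 degrees from vertical to x -70, z 126 mm. 0.16 kg.
- scoop_grip (a point): Place to grip the scoop's handle: on the handle's centre line, 60 mm up from its root; in the scoop's frame x -67.2, y 0, z +93.8 mm. Axes as the scoop's; the fingers should close along y (24 mm).
- scoop_lip (a point): Middle of the front lower edge of the scoop's blade: scoop frame x +55, y 0, z 0.
- bin: Grey open-fronted picking bin, fixed, 280 mm long (x), 110 mm wide (y). Origin: centre of its underside. Floor 4 mm thick, 102 mm clear between side walls 60 mm high (100 mm for x over +50 mm). Its -x end, towards the robot, is open with no lip; at x = +80 mm the floor turns up into a 40 degree ramp meeting the 100 mm end wall (inner face x = +136 mm) 51 mm up.
- carton: Open-topped cardboard carton, fixed to the table, 180 mm (x) by 150 mm (y), 90 mm high, walls and floor 4 mm, flaps folded down outside. Origin: centre of its underside.
- mat: Black rubber mat where the scoop lives, fixed, 150 x 150 mm, 4 mm thick. Origin: centre of its underside, top at z = 4 mm.
- insulator0: White barrel-shaped standoff insulator, 32 mm diameter at the middle, 23 mm at its flat ends, 34 mm long, 30 g; it starts lying on the bin's floor, its axis roughly across the bin, at x -31 to +70 mm in the bin's frame, and rolls freely. Origin: its middle; y along its length.
- insulator1: White barrel-shaped standoff insulator, 32 mm diameter at the middle, 23 mm at its flat ends, 34 mm long, 30 g; it starts lying on the bin's floor, its axis roughly across the bin, at x -31 to +70 mm in the bin's frame, and rolls freely. Origin: its middle; y along its length.
- insulator2: White barrel-shaped standoff insulator, 32 mm diameter at the middle, 23 mm at its flat ends, 34 mm long, 30 g; it starts lying on the bin's floor, its axis roughly across the bin, at x -31 to +70 mm in the bin's frame, and rolls freely. Origin: its middle; y along its length.
- insulator3: White barrel-shaped standoff insulator, 32 mm diameter at the middle, 23 mm at its flat ends, 34 mm long, 30 g; it starts lying on the bin's floor, its axis roughly across the bin, at x -31 to +70 mm in the bin's frame, and rolls freely. Origin: its middle; y along its length.
- insulator4: White barrel-shaped standoff insulator, 32 mm diameter at the middle, 23 mm at its flat ends, 34 mm long, 30 g; it starts lying on the bin's floor, its axis roughly across the bin, at x -31 to +70 mm in the bin's frame, and rolls freely. Origin: its middle; y along its length.
- cartridge: Bystander, loose: white sealant cartridge standing upright, 44 mm diameter, 150 mm tall. Origin: centre of its underside.
- reel: Bystander, loose: small wooden-flanged cable reel standing on its end, 62 mm diameter, 60 mm tall. Origin: centre of its underside.
- tape: Bystander, loose: roll of grey tape lying flat, 90 mm outside diameter, 36 mm tall. Origin: centre of its underside.
- junction_box: Bystander, loose: square grey junction box, 80 x 80 x 48 mm tall. Origin: centre of its underside.
- small_carton: Bystander, loose: closed cardboard carton, 80 x 110 x 70 mm tall. Origin: centre of its underside.
- screwdriver: Bystander, loose: screwdriver lying on the table, about 200 mm long. Origin: on its axis, handle towards -x of its own frame.
There are look-alikes about, which are no part of the job. Leave any red look-alike of the scoop alone. What is shaped like the insulator0 but pink is not meant.

How it is judged:
On the way, in this order (a step that is already met when the one before it is completed fails the run):
1. the scoop is lifted off its mat (z of scoop in the frame of mat above 0.03 m), for 0.2 s.
2. all five insulators lie in the carton (x of insulator0 in the frame of carton between -0.086 and 0.086 m and y of insulator0 in the frame of carton between -0.071 and 0.071 m and z of insulator0 in the frame of carton between 0 and 0.085 m and x of insulator1 in the frame of carton between -0.086 and 0.086 m and y of insulator1 in the frame of carton between -0.071 and 0.071 m and z of insulator1 in the frame of carton between 0 and 0.085 m and x of insulator2 in the frame of carton between -0.086 and 0.086 m and y of insulator2 in the frame of carton between -0.071 and 0.071 m and z of insulator2 in the frame of carton between 0 and 0.085 m and x of insulator3 in the frame of carton between -0.086 and 0.086 m and y of insulator3 in the frame of carton between -0.071 and 0.071 m and z of insulator3 in the frame of carton between 0 and 0.085 m and x of insulator4 in the frame of carton between -0.086 and 0.086 m and y of insulator4 in the frame of carton between -0.071 and 0.071 m and z of insulator4 in the frame of carton between 0 and 0.085 m), for 0.2 s.
At the end, for the whole second after the job is handed in: All five insulators are inside the carton, below its rim and at rest, and the scoop stands flat on the mat (upright within 0.12 rad, underside on the mat, its blade's centre within 60 mm of the mat's centre along each of the mat's sides), at rest and released (all of step 2 and x of scoop in the frame of mat between -0.06 and 0.06 m and y of scoop in the frame of mat between -0.06 and 0.06 m and z of scoop in the frame of mat below 0.01 m and angle between scoop's own z axis and vertical below 0.12 rad and linear speed of each of insulator0, insulator1, insulator2, insulator3, insulator4, scoop below 0.05 m/s); the robot touches nothing.
It fails at once if an insulator is touched by the gripper or the arm (contact force between any of insulator0, insulator1, insulator2, insulator3, insulator4 and the fingers above 0.3 N or contact force between any of insulator0, insulator1, insulator2, insulator3, insulator4 and the arm above 0.3 N).
It fails at once if one of the loose bystanders is shifted by more than 30 mm (distance of any of cartridge, reel, tape, junction_box, small_carton, screwdriver from where it was at the start of the episode above 0.03 m).
It also fails if it takes over 72 s, if anything falls off the work surface, if the arm or the gripper's body presses on something with over 40 N, if the wrist force passes 120 N, or if a joint passes its speed limit or range.

## Working session

There is one attempt and no reset: what is moved stays moved. The work goes in short steps, each a Python script; the robot and the scene stay as the last script left them, time stands still between calls to the robot, and variables do not carry over. Pictures are saved under pics/ and viewed, and the job is handed in when it is done.

```bash
ls; mkdir -p pics; python3 - <<'E'
from plant import *
import cv2,numpy as np
for n in ["scene","top","wrist"]:
    c=camera(n); cv2.imwrite(f"pics/{n}0.png",c["pixels"][:,:,::-1]); print(n,c["mtx"].round(1).tolist(), (c.get("extrinsics") if n!="wrist" else c["mount"]).round(4).tolist())
o=get_obs(); print(o["t"],o["tool_rot"],o["eef_pos"],o["finger_gap"])
E
```

```text
pics
scene [[442.6, 0.0, 319.4], [0.0, 442.6, 241.7], [0.0, 0.0, 1.0]] [[0.7148, 0.6993, 0.0106, -0.3689], [0.4453, -0.4433, -0.7779, -0.1535], [-0.5393, 0.5608, -0.6283, 1.3654], [0.0, 0.0, 0.0, 1.0]]
top [[536.9, 0.0, 324.3], [0.0, 536.9, 237.5], [0.0, 0.0, 1.0]] [[0.0232, -0.9997, 0.0058, -0.0169], [-0.9969, -0.0236, -0.075, 0.5416], [0.0751, -0.004, -0.9972, 1.2212], [0.0, 0.0, 0.0, 1.0]]
wrist [[371.6, 0.0, 316.7], [0.0, 371.6, 241.2], [0.0, 0.0, 1.0]] [[-0.0011, -0.9585, -0.2852, 0.0719], [1.0, -0.0009, -0.001, -0.0013], [0.0007, -0.2852, 0.9585, 0.0308], [0.0, 0.0, 0.0, 1.0]]
0.15 [-3.14046529e+00 -1.71434607e-04  4.01808812e-01] [ 0.20529962 -0.48308782  0.40420086] 0.08547302384437154
```

View pics/scene0.png

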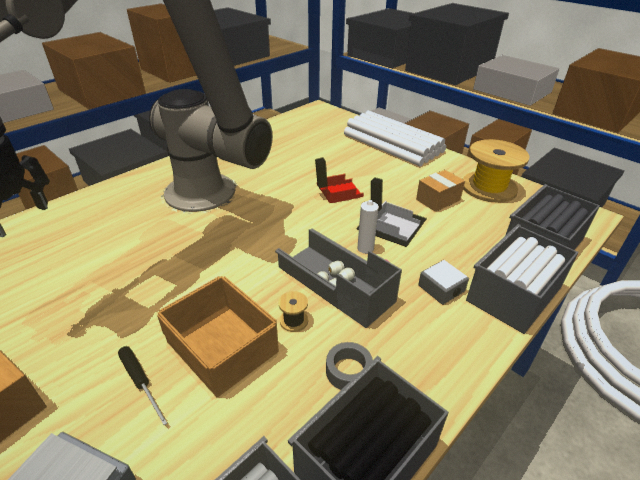

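View pics/top0.png

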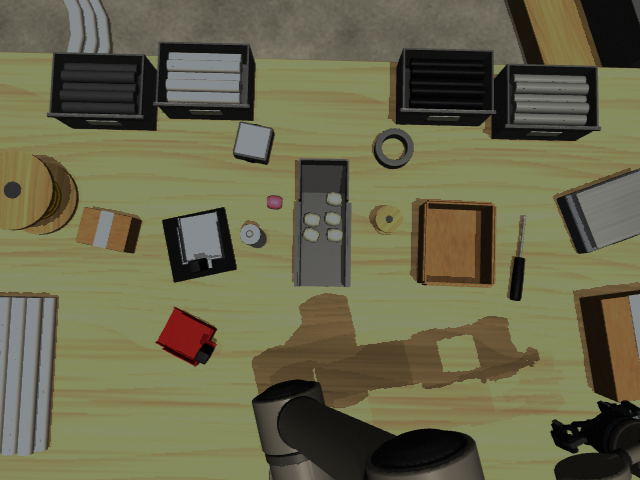

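View pics/wrist0.png

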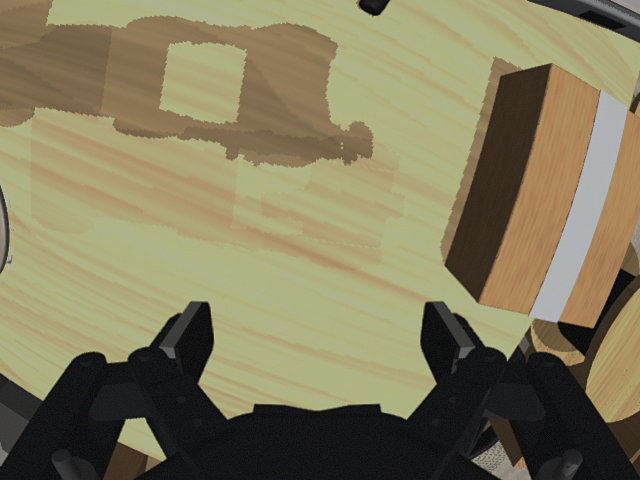

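The top view (white insulators at (334,199), (312,219), (333,218), (311,235), (334,234)) shows these candidates:
- **Scoop:** the aluminium one is on the black mat at (200,238) in top and (395,222) in scene. The red one at (188,336) is a look-alike.
- **Insulators:** the pink one at (275,202) is a decoy.

Next I'll take close crops.

```bash
cat > h.py <<'E'
import numpy as np, cv2
from scipy.spatial.transform import Rotation as R
TM=np.array([[536.9,0,324.3],[0,536.9,237.5],[0,0,1]]);TE=np.array([[0.0232,-0.9997,0.0058,-0.0169],[-0.9969,-0.0236,-0.075,0.5416],[0.0751,-0.004,-0.9972,1.2212],[0,0,0,1]])
SM=np.array([[442.6,0,319.4],[0,442.6,241.7],[0,0,1]]);SE=np.array([[0.7148,0.6993,0.0106,-0.3689],[0.4453,-0.4433,-0.7779,-0.1535],[-0.5393,0.5608,-0.6283,1.3654],[0,0,0,1]])
def ray(uv,M,E):
    d=np.linalg.inv(M)@np.array([uv[0],uv[1],1.]); Rm=E[:3,:3]; U,_,V=np.linalg.svd(Rm);Rm=U@V
    return -Rm.T@E[:3,3], Rm.T@d/np.linalg.norm(d)
def atz(uv,z,M=TM,E=TE):
    c,d=ray(uv,M,E); return c+d*(z-c[2])/d[2]
def tri(rs):
    A=np.zeros((3,3));b=np.zeros(3)
    for c,d in rs:
        P=np.eye(3)-np.outer(d,d);A+=P;b+=P@c
    x=np.linalg.solve(A,b); return x,[np.linalg.norm(np.cross(x-c,d)) for c,d in rs]
def proj(p,M=TM,E=TE):
    q=E[:3,:3]@p+E[:3,3]; q=M@q; return q[:2]/q[2]
WF,WC=371.6,(316.7,241.2)
WMT=np.array([[-0.0011,-0.9585,-0.2852,0.0719],[1,-0.0009,-0.001,-0.0013],[0.0007,-0.2852,0.9585,0.0308],[0,0,0,1]])
def wray(uv,pos,rot):
    v=np.array([uv[0]-WC[0],uv[1]-WC[1]]);r=np.hypot(*v);th=r/WF
    d=np.array([*(v/r*np.sin(th)),np.cos(th)]); Rt=R.from_euler('xyz',rot).as_matrix()
    return Rt@WMT[:3,3]+pos, Rt@WMT[:3,:3]@d
E
python3 - <<'E'
import cv2
t=cv2.imread('pics/top0.png');s=cv2.imread('pics/scene0.png')
cv2.imwrite('pics/tc1.png',cv2.resize(t[190:300,150:270],None,fx=6,fy=5.4,interpolation=cv2.INTER_CUBIC)[:594,:])
cv2.imwrite('pics/tc2.png',cv2.resize(t[150:295,280:360],None,fx=4,fy=4,interpolation=cv2.INTER_CUBIC))
cv2.imwrite('pics/tc3.png',cv2.resize(t[190:300,360:510],None,fx=5,fy=5,interpolation=cv2.INTER_CUBIC))
cv2.imwrite('pics/sc1.png',cv2.resize(s[160:330,270:430],None,fx=3.5,fy=3.5,interpolation=cv2.INTER_CUBIC))
E
```

```text
(no output)
```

View pics/tc1.png

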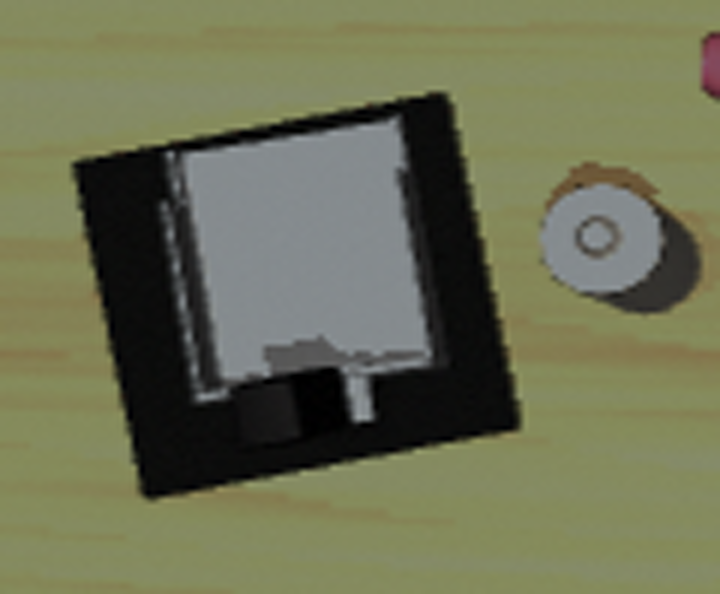

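View pics/tc2.png

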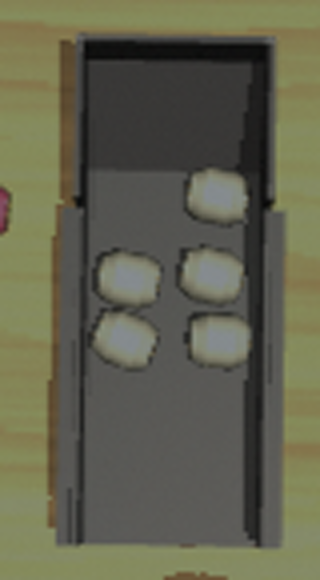

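View pics/tc3.png

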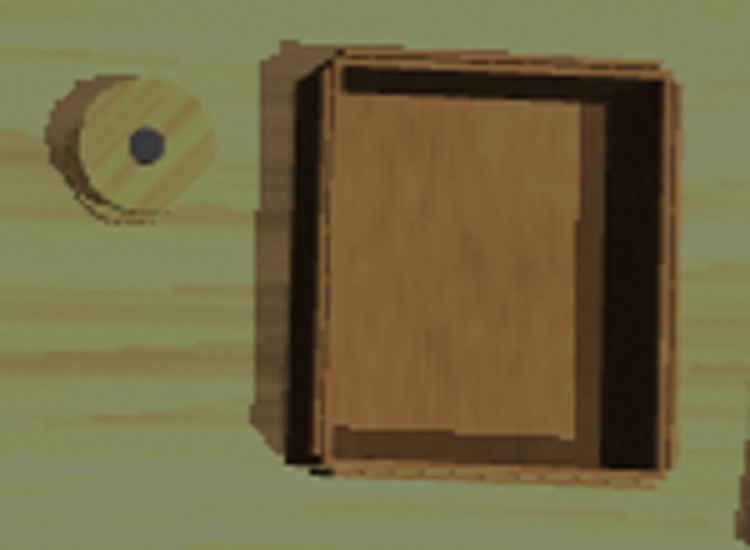

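View pics/sc1.png

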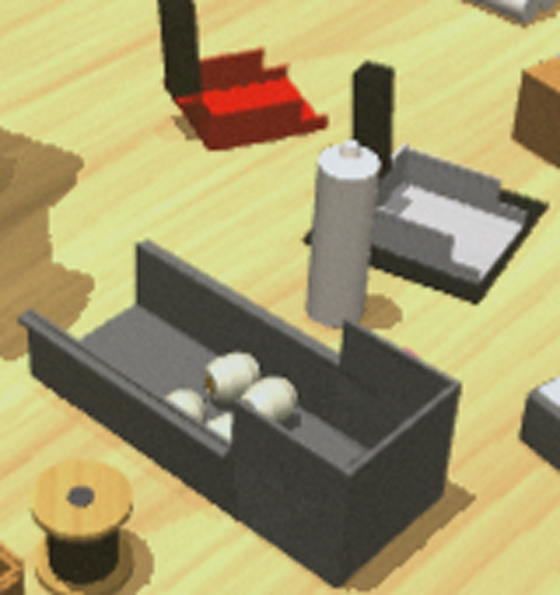

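```bash
python3 - <<'E'
from h import *
np.set_printoptions(precision=4,suppress=True)
print('cams',ray((324,237),TM,TE)[0],ray((0,0),SM,SE)[0])
f1=lambda u,v:(150+u/6,190+v/5.4)
m=[atz(f1(*p),.004) for p in [(76,160),(447,93),(521,428),(148,498)]]
print('mat',np.mean(m,0),[x[:2] for x in m]); 
a=m[0]-m[3]+m[1]-m[2]; b=m[0]-m[1]+m[3]-m[2]; print('yaw',np.arctan2(a[1],a[0]),np.arctan2(-b[0],b[1]),np.linalg.norm(a)/2,np.linalg.norm(b)/2)
print('lip corners',[atz(f1(*p),.006)[:2] for p in [(178,155),(402,118)]])
s1=lambda u,v:(270+u/3.5,160+v/3.5)
f2=lambda u,v:(280+u/4,150+v/4)
f3=lambda u,v:(360+u/5,190+v/5)
print('bin front z60',[atz(f2(*p),.06)[:2] for p in [(57,545),(283,545)]])
print('bin back z100',[atz(f2(*p),.10)[:2] for p in [(78,37),(274,37)]])
print('step z60',[atz(f2(*p),.06)[:2] for p in [(62,208),(284,210)]])
print('floor front z4',[atz(f2(*p),.004)[:2] for p in [(80,545),(258,545)]])
print('ramp line z4',[atz(f2(*p),.004)[:2] for p in [(87,168),(245,172)]])
for p in [(217,196),(128,278),(211,275),(124,339),(220,340)]: print('ins',atz(f2(*p),.02+.004)[:2])
print('carton z90',[atz(f3(*p),.09)[:2] for p in [(337,53),(676,73),(666,480),(316,470)]])
for n,p in [('hcorner',0)]: pass
# triangulation check
print('cart top corner? scene')
print('handle from scene z.135',atz(s1(374,70),.135,SM,SE), atz(f1(270,410),.135))
print('bin back corner tri', tri([ray(f2(274,37),TM,TE),ray(s1(349,468),SM,SE)]), tri([ray(f2(78,37),TM,TE),ray(s1(459,385),SM,SE)]))
print('carton tri', tri([ray(f3(666,480),TM,TE),ray((160,324),SM,SE)]),tri([ray(f3(337,53),TM,TE),ray((277,325),SM,SE)]))
E
```

```text
cams [0.4486 0.0008 1.2585] [ 1.0684 -0.5758  0.7423]
mat [0.5199 0.2866 0.004 ] [array([0.5761, 0.3756]), array([0.6089, 0.2319]), array([0.4641, 0.1978]), array([0.4306, 0.3411])]
yaw 0.23217041824411 0.22667654339140622 0.14917207311582206 0.14726463725077416
lip corners [array([0.5791, 0.3354]), array([0.5973, 0.2487])]
bin front z60 [array([0.4287, 0.0602]), array([ 0.4316, -0.0654])]
bin back z100 [array([0.7062, 0.0543]), array([ 0.7088, -0.0528])]
step z60 [array([0.6174, 0.0626]), array([ 0.6192, -0.0623])]
floor front z4 [array([0.428 , 0.0496]), array([ 0.4304, -0.0539])]
ramp line z4 [array([0.6494, 0.0514]), array([ 0.6492, -0.0418])]
ins [ 0.6316 -0.0252]
ins [0.5826 0.0252]
ins [ 0.5855 -0.0227]
ins [0.5472 0.0266]
ins [ 0.5479 -0.0287]
carton z90 [array([ 0.6232, -0.2284]), array([ 0.6179, -0.3775]), array([ 0.4397, -0.3731]), array([ 0.4405, -0.2209])]
cart top corner? scene
handle from scene z.135 [0.4726 0.2599 0.135 ] [0.4673 0.2647 0.135 ]
bin back corner tri (array([ 0.7078, -0.0528,  0.1037]), [np.float64(0.00016853914253222546), np.float64(0.00016853914253215166)]) (array([0.707 , 0.0547, 0.0978]), [np.float64(0.00038935610916737733), np.float64(0.000389356109167528)])
carton tri (array([ 0.441 , -0.3795,  0.0622]), [np.float64(0.0028336474297232252), np.float64(0.002833647429723399)]) (array([ 0.6243, -0.2288,  0.0856]), [np.float64(0.0006452468573195586), np.float64(0.0006452468573198026)])
```

```bash
python3 - <<'E'
import cv2
t=cv2.imread('pics/top0.png');s=cv2.imread('pics/scene0.png')
cv2.imwrite('pics/sc2.png',cv2.resize(s[165:250,350:435],None,fx=7,fy=7,interpolation=cv2.INTER_CUBIC))
cv2.imwrite('pics/sc3.png',cv2.resize(s[225:325,270:410],None,fx=5,fy=5,interpolation=cv2.INTER_CUBIC))
cv2.imwrite('pics/sc4.png',cv2.resize(s[265:400,150:290],None,fx=4,fy=4,interpolation=cv2.INTER_CUBIC))
E
```

```text
(no output)
```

View pics/sc2.png

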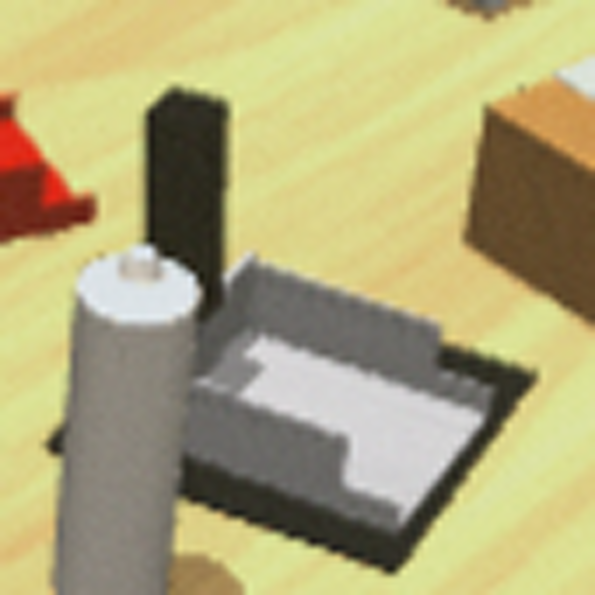

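View pics/sc3.png

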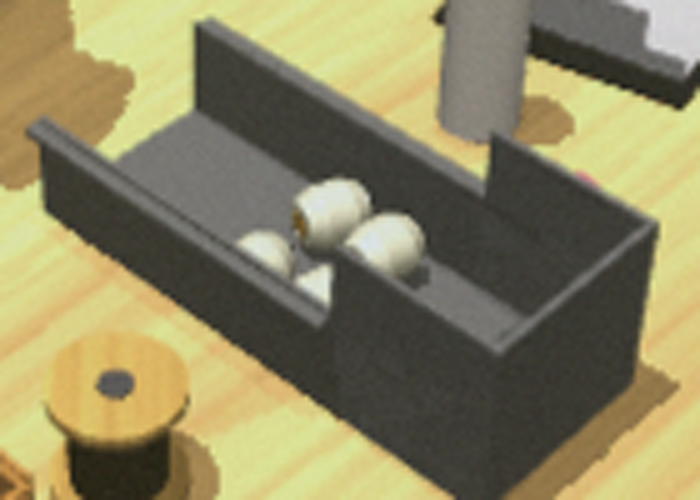

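View pics/sc4.png

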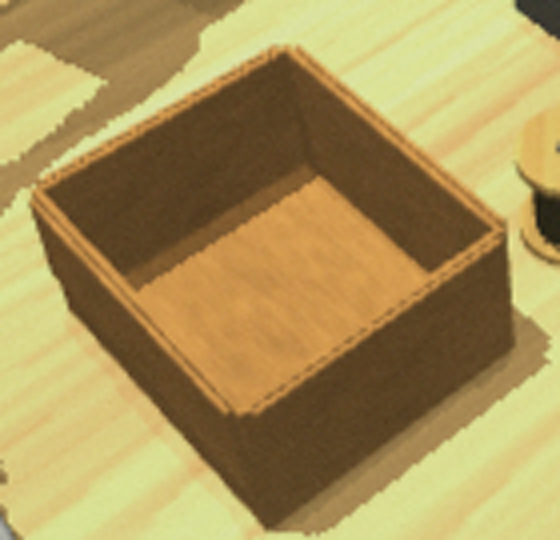

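The bin centre is near (0.569, -0.001) with yaw about 0.02, and the carton is near (0.530, -0.300). The scoop is near (0.534, 0.281) with yaw about 0.21–0.23. Next I'll check IK for the scooping and pouring poses.

```bash
cat >> h.py <<'E'
s5,c5=np.sin(np.radians(5)),np.cos(np.radians(5))
GR=np.array([[c5,0,s5],[0,-1,0],[s5,0,-c5]]).T  # columns x,y,z of tool in scoop frame
GP=np.array([-.0672,0,.0938])
def tool_from_scoop(p,yaw,pitch=0.,roll=0.,up=0.,dx=None):
    """scoop origin p, yaw; pitch>0 = lip down"""
    Rs=(R.from_euler('z',yaw)*R.from_euler('y',pitch)*R.from_euler('x',roll)).as_matrix()
    Rt=Rs@GR; g=np.array(p)+Rs@(GP if dx is None else GP+dx)
    tcp=g-.155*Rt[:,2]+np.array([0,0,up])
    return tcp,R.from_matrix(Rt).as_euler('xyz')
def lip_pose(lip,yaw,pitch=0.,up=0.,dx=None):
    Rs=(R.from_euler('z',yaw)*R.from_euler('y',pitch)).as_matrix()
    return tool_from_scoop(np.array(lip)-Rs@np.array([.055,0,0]),yaw,pitch,0,up,dx)
E
python3 - <<'E'
from h import *
from plant import *
np.set_printoptions(precision=3,suppress=True)
print('cartridge',atz((249.7,234),.15))
def t(n,pr): 
    q=ik(*pr); print(n,pr[0],None if q is None else np.array(q))
t('grasp',tool_from_scoop((.534,.281,.004),.22)); t('above',tool_from_scoop((.534,.281,.004),.22,up=.12));t('lift',tool_from_scoop((.534,.281,.004),.22,up=.25))
for p in (0,-10,-20,-30): t(f'bin{p}',lip_pose((.65,0,.02),.02,np.radians(p)))
t('binstart',lip_pose((.50,0,.008),.02)); t('binstartup',lip_pose((.50,0,.008),.02,up=.15))
t('raised',lip_pose((.62,0,.2),.02,np.radians(-25)))
t('raisedcarton',lip_pose((.55,-.3,.2),.0,np.radians(-25)))
for yaw in (0,.5,-.5,-1.57,1.57,-1,3.14):
  for p in (0,30,45,55,65): t(f'pour yaw{yaw} {p}',lip_pose((.55,-.3,.08),yaw,np.radians(p)))
t('look bin',(np.array([.45,0,.42]),np.array([np.pi,0,0])))
print(get_obs()['t'])
E
```

```text
cartridge [0.536 0.151 0.15 ]
grasp [0.455 0.263 0.252] [ 0.383  0.501  1.751 -0.02   0.804  1.746]
above [0.455 0.263 0.372] [ 0.383  0.352  1.605 -0.016  1.098  1.74 ]
lift [0.455 0.263 0.502] [ 0.383  0.265  1.367 -0.014  1.423  1.735]
bin0 [ 0.514 -0.003  0.268] [-0.159  0.459  1.77   0.021  0.827  1.379]
bin-10 [ 0.473 -0.004  0.241] [-0.185  0.418  1.973  0.111  0.497  1.274]
bin-20 [ 0.438 -0.004  0.207] None
bin-30 [ 0.408 -0.005  0.167] [-0.255  0.532  2.324  2.662  0.344 -1.342]
binstart [ 0.364 -0.003  0.256] [-0.227  0.258  2.166  0.036  0.633  1.296]
binstartup [ 0.364 -0.003  0.406] [-0.227  0.016  1.933  0.024  1.108  1.314]
raised [ 0.392 -0.005  0.368] [-0.258  0.03   2.097  0.278  0.524  1.087]
raisedcarton [ 0.322 -0.3    0.368] [-1.068  0.162  1.944  0.614  0.865  0.137]
pour yaw0 0 [ 0.414 -0.3    0.328] [-0.794  0.378  1.701  0.074  1.002  0.739]
pour yaw0 30 [ 0.557 -0.3    0.363] [-0.565  0.683  1.101 -0.231  1.729  1.012]
pour yaw0 45 [ 0.63  -0.3    0.351] [-0.493  0.913  0.729 -0.362  2.106  0.99 ]
pour yaw0 55 [ 0.675 -0.3    0.334] [-0.457  1.109  0.405 -
[... 1754 characters left out ...]
 1.912]
pour yaw-1 45 [ 0.593 -0.367  0.351] [-0.702  0.913  0.73   0.229  2.163  1.931]
pour yaw-1 55 [ 0.618 -0.406  0.334] [-0.724  1.109  0.406  0.334  2.453  2.013]
pour yaw-1 65 [ 0.641 -0.441  0.308] None
pour yaw3.14 0 [ 0.686 -0.3    0.328] [-0.507  0.859  0.816 -0.042  1.543 -2.073]
pour yaw3.14 30 [ 0.543 -0.3    0.363] [-0.689  0.47   1.482  0.357  0.876 -2.445]
pour yaw3.14 45 [ 0.47  -0.3    0.351] [-0.826  0.361  1.759  0.837  0.689 -2.97 ]
pour yaw3.14 55 [ 0.425 -0.3    0.334] [-0.933  0.335  1.926  1.249  0.705  2.842]
pour yaw3.14 65 [ 0.382 -0.3    0.308] [-1.047  0.36   2.074  1.577  0.847  2.42 ]
look bin [0.45 0.   0.42] [-0.171  0.191  1.689 -0.     1.262  1.4  ]
0.15
```

```bash
cat >> h.py <<'E'
DEL=np.radians(12)
def tool_from_scoop(p,yaw,pitch=0.,roll=0.,up=0.,dx=None):
    Rs=(R.from_euler('z',yaw)*R.from_euler('y',pitch)*R.from_euler('x',roll)).as_matrix()
    Rt=Rs@R.from_euler('y',DEL).as_matrix()@GR; g=np.array(p)+Rs@(GP if dx is None else GP+dx)
    return g-.155*Rt[:,2]+np.array([0,0,up]),R.from_matrix(Rt).as_euler('xyz')
E
python3 - <<'E'
import h
from h import *
from plant import *
np.set_printoptions(precision=3,suppress=True)
for d in (8,12,16):
  h.DEL=np.radians(d); print('DEL',d)
  def t(n,pr): 
    q=ik(*pr); print(n,pr[0],None if q is None else np.array(q))
  t('grasp',tool_from_scoop((.534,.281,.004),.22)); t('lift',tool_from_scoop((.534,.281,.004),.22,up=.25))
  for p,z in ((0,.006),(-5,.008),(-10,.015),(-15,.025),(-20,.03),(-25,.04)): t(f'bin{p}',lip_pose((.65+z,0,z),.02,np.radians(p)))
  t('binstart',lip_pose((.50,0,.008),.02)); t('binstartup',lip_pose((.50,0,.008),.02,up=.15))
  for p in (-20,-25,-30): t(f'raised{p}',lip_pose((.62,0,.22),.02,np.radians(p))); t('raisedcarton',lip_pose((.53,-.3,.22),.5,np.radians(p)))
  for yaw in (.5,.8,1.1,-1.57,-1.9):
    for p in (-20,0,30,50,55,60): t(f'pour yaw{yaw} {p}',lip_pose((.54,-.28,.08),yaw,np.radians(p)))
E
```

```text
DEL 8
grasp [0.476 0.268 0.253] [0.37  0.558 1.639 0.009 0.997 1.716]
lift [0.476 0.268 0.503] [0.37  0.343 1.256 0.008 1.594 1.721]
bin0 [ 0.542 -0.002  0.255] [-0.143  0.548  1.65  -0.01   0.995  1.413]
bin-5 [ 0.523 -0.003  0.246] [-0.153  0.515  1.747  0.008  0.845  1.392]
bin-10 [ 0.51  -0.003  0.24 ] [-0.163  0.489  1.823  0.034  0.71   1.364]
bin-15 [ 0.5   -0.003  0.236] [-0.171  0.471  1.885  0.072  0.581  1.323]
bin-20 [ 0.488 -0.004  0.225] [-0.182  0.464  1.963  0.142  0.428  1.248]
bin-25 [ 0.482 -0.004  0.217] [-0.191  0.464  2.018  0.275  0.293  1.111]
binstart [ 0.386 -0.002  0.257] [-0.201  0.318  2.064 -0.016  0.811  1.361]
binstartup [ 0.386 -0.002  0.407] [-0.201  0.096  1.844 -0.012  1.253  1.354]
raised-20 [ 0.428 -0.004  0.415] [-0.211  0.082  1.854  0.084  0.918  1.298]
raisedcarton [ 0.361 -0.392  0.415] [-1.048  0.339  1.518  0.309  1.291 -0.064]
raised-25 [ 0.412 -0.004  0.397] [-0.229  0.051  1.953  0.133  0.769  1.243]
raisedcarton [ 0.347 -0.4    0.397] [-1.102  0.35   1.564  0.403  1.265 -0.161]
raised-30 [ 0.397 -0.004  0.378] [-0.248  0.031  2.049  0.
[... 8920 characters left out ...]
0.921  0.937  0.705  2.104  2.361]
pour yaw-1.57 55 [ 0.54  -0.428  0.297] [-0.899  0.98   0.875  0.766  2.181  2.387]
pour yaw-1.57 60 [ 0.54  -0.447  0.283] [-0.917  1.04   0.812  0.834  2.253  2.422]
pour yaw-1.9 -20 [ 0.595 -0.118  0.279] [-0.286  0.614  1.444 -0.177  1.097 -3.016]
pour yaw-1.9 0 [ 0.57  -0.192  0.326] [-0.497  0.552  1.418  0.202  1.211  2.898]
pour yaw-1.9 30 [ 0.526 -0.32   0.339] [-0.806  0.64   1.31   0.622  1.571  2.541]
pour yaw-1.9 50 [ 0.498 -0.402  0.309] [-0.957  0.796  1.204  0.825  1.839  2.44 ]
pour yaw-1.9 55 [ 0.492 -0.42   0.297] [-0.985  0.843  1.174  0.873  1.904  2.429]
pour yaw-1.9 60 [ 0.486 -0.438  0.283] [-1.011  0.892  1.143  0.921  1.968  2.423]
```

```bash
python3 - <<'E'
from h import *
from plant import *
import json
def shot(n):
    o=get_obs(); c=camera("wrist"); cv2.imwrite(f"pics/{n}.png",c["pixels"][:,:,::-1]); print(n,o['t'],o['eef_pos'].tolist(),o['tool_rot'].tolist())
    json.dump([list(map(float,o['eef_pos'])),list(map(float,o['tool_rot']))],open(f'pics/{n}.json','w'))
goto([.45,0.0,.42],[np.pi,0,0]); shot('w_bin')
goto(*tool_from_scoop((.534,.281,.004),.22,up=.13)); shot('w_sc')
E
```

```text
w_bin 2.1083 [0.45011017856727664, -0.0005744514096596144, 0.41997166171814915] [3.1413523164739527, 7.390955610864225e-06, -0.0006942309003159508]
w_sc 3.2083 [0.48716845493629274, 0.26941858722670614, 0.38184221196052903] [3.1410254840285696, 0.12182327999930087, 0.2188309212641335]
```

View pics/w_bin.png

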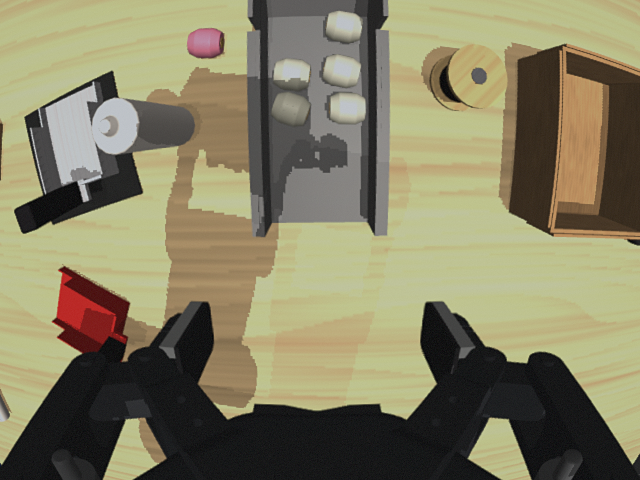

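View pics/w_sc.png

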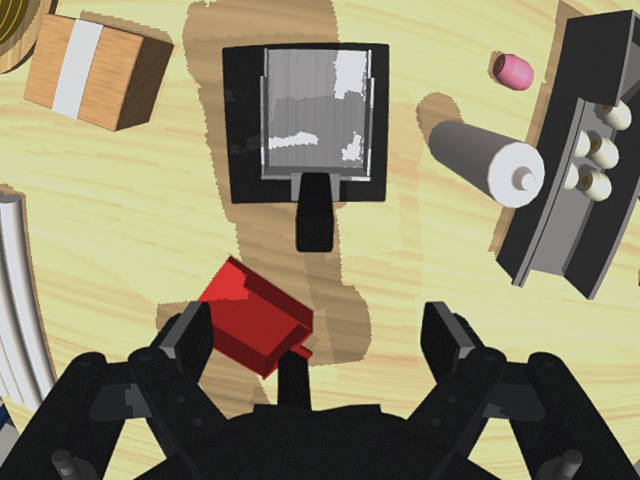

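```bash
python3 - <<'E'
import cv2,numpy as np
g=lambda a:(255*(a/255.)**.6).astype('uint8')
a=cv2.imread('pics/w_sc.png');b=cv2.imread('pics/w_bin.png')
cv2.imwrite('pics/c1.png',g(cv2.resize(a[30:270,215:400],None,fx=2.5,fy=2.5,interpolation=cv2.INTER_CUBIC)))
x=g(cv2.resize(b[0:240,235:400],None,fx=2.5,fy=2.5,interpolation=cv2.INTER_CUBIC));cv2.imwrite('pics/c2.png',x)
E
```

```text
(no output)
```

View pics/c1.png

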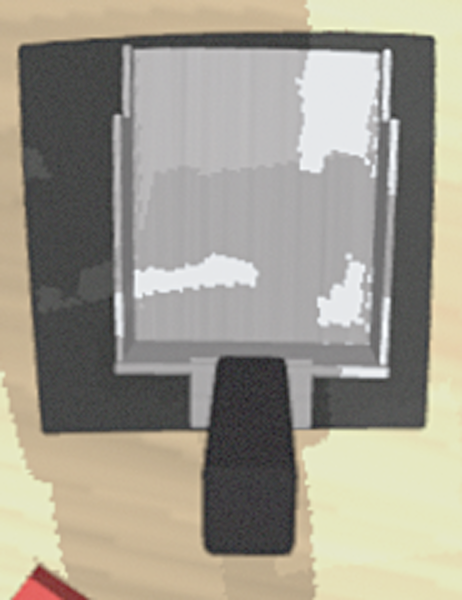

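View pics/c2.png

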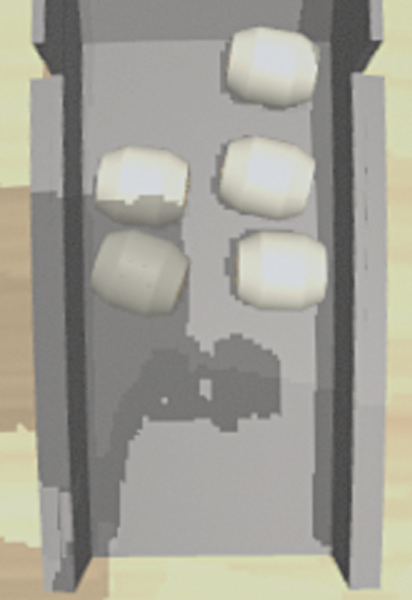

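```bash
python3 - <<'E'
from h import *
import json
np.set_printoptions(precision=4,suppress=True)
P=json.load(open('pics/w_sc.json'));B=json.load(open('pics/w_bin.json'))
def wz(uv,z,P):
    c,d=wray(uv,*map(np.array,P)); return c+d*(z-c[2])/d[2]
k1=lambda u,v:(215+u/2.5,30+v/2.5); k2=lambda u,v:(235+u/2.5,v/2.5)
f1=lambda u,v:(150+u/6,190+v/5.4); s2=lambda u,v:(350+u/7,165+v/7)
def ax(L,Rr): d=np.array(L)-np.array(Rr); return np.arctan2(-d[0],d[1])
h=[wz(k1(*p),.13,P) for p in [(205,468),(295,468),(292,550),(205,550)]]; print('handle top',h,np.mean(h,0))
print('handle top tri (front-left corner not matched) centre', tri([wray(k1(249,509),*map(np.array,P)),ray(s2(195,102),SM,SE)]))
l=[wz(k1(*p),.006,P) for p in [(132,48),(380,50)]]; print('lip',l,np.mean(l,0),ax(*l))
w=[wz(k1(*p),.044,P) for p in [(115,373),(389,375)]]; print('backwall',w,np.mean(w,0),ax(*w))
dd=np.mean(l,0)-np.mean(w,0); print('yaw',np.arctan2(dd[1],dd[0]),np.hypot(*dd[:2]))
m=[wz(k1(*p),.004,P) for p in [(20,45),(433,37),(425,428),(44,433)]];print('mat',np.mean(m,0)); a=m[0]-m[3]+m[1]-m[2];print('yaw',np.arctan2(a[1],a[0]),np.linalg.norm(a)/2)
for n,ps,z in [('floor front',[(85,555),(340,555)],.004),('ramp',[(82,42),(330,40)],.004),('top outer front',[(45,591),(380,588)],.06),('step',[(32,76),(384,75)],.06),('inner top front',[(74,591),(350,588)],.06),('step inner',[(65,76),(350,75)],.06)]:
    l=[wz(k2(*p),z,B) for p in ps]; print(n,[x[:2] for x in l],np.mean(l,0)[:2],ax(*l))
for p in [(272,67),(142,184),(266,178),(140,272),(282,272)]: print('ins',wz(k2(*p),.024,B)[:2])
print('red handle',atz((206,352),.13))
# tri checks
print('tri lip L', tri([wray(k1(132,48),*map(np.array,P)),ray(f1(185,152),TM,TE)]),'R',tri([wray(k1(384,50),*map(np.array,P)),ray(f1(402,118),TM,TE)]))
E
```

```text
handle top [array([0.4754, 0.2805, 0.13  ]), array([0.4801, 0.2591, 0.13  ]), array([0.4586, 0.2547, 0.13  ]), array([0.4539, 0.2762, 0.13  ])] [0.467  0.2676 0.13  ]
handle top tri (front-left corner not matched) centre (array([0.4688, 0.2682, 0.1317]), [np.float64(0.0008926436953946976), np.float64(0.000892728900483588)])
lip [array([0.5794, 0.3351, 0.006 ]), array([0.5975, 0.2501, 0.006 ])] [0.5885 0.2926 0.006 ] 0.2098923634528784
backwall [array([0.4707, 0.3145, 0.044 ]), array([0.4896, 0.2255, 0.044 ])] [0.4802 0.27   0.044 ] 0.20988736936424437
yaw 0.2053374192879733 0.1106660343537409
mat [0.5192 0.2872 0.004 ]
yaw 0.23306564196613103 0.1478267899890987
floor front [array([0.429 , 0.0521]), array([ 0.4288, -0.0573])] [ 0.4289 -0.0026] -0.0013656312715760884
ramp [array([0.6489, 0.051 ]), array([ 0.6497, -0.0513])] [ 0.6493 -0.0001] 0.0078837914005734
top outer front [array([0.4288, 0.0602]), array([ 0.4298, -0.0644])] [ 0.4293 -0.0021] 0.00772965004961862
step [array([0.6183, 0.0615]), array([ 0.6186, -0.0629])] [ 0.6185 -0.0007] 0.0027960279035375954
inner top front [array([0.4288, 0.0493]), array([ 0.4298, -0.0531])] [ 0.4293 -0.0019] 0.009712697958086988
step inner [array([0.6175, 0.0496]), array([ 0.6178, -0.0506])] [ 0.6177 -0.0005] 0.003308149971396936
ins [ 0.6304 -0.0257]
ins [0.5819 0.0247]
ins [ 0.5842 -0.0231]
ins [0.5468 0.0256]
ins [ 0.5468 -0.0293]
red handle [0.29   0.2358 0.13  ]
tri lip L (array([ 0.5818,  0.3381, -0.0145]), [np.float64(0.0007538058622838466), np.float64(0.0007540787732247264)]) R (array([0.5977, 0.2487, 0.0055]), [np.float64(0.00032372052359772225), np.float64(0.000324422037431559)])
```

```bash
cat >> h.py <<'E'
SP=(.5344,.2813,.004);SY=.208
BC=np.array([.5690,-.0006]);BY=.010
def binpt(x,y=0.,z=0.):
    return np.array([BC[0]+x*np.cos(BY)-y*np.sin(BY),BC[1]+x*np.sin(BY)+y*np.cos(BY),z])
E
python3 - <<'E'
from h import *
from plant import *
p,r=tool_from_scoop(SP,SY); 
goto(p+[0,0,.07],r); move_linear(p,rate=.1); o=get_obs(); print(o['t'],o['force'])
grab(110); o=get_obs(); print(o['t'],o['finger_gap'],o['force'],o['wrist_torque'],o['eef_pos']-p)
move_linear(p+[0,0,.2],rate=.2); pause(.2); o=get_obs(); print(o['t'],o['finger_gap'],o['force'],o['wrist_torque'])
c=camera("wrist"); cv2.imwrite("pics/w_lift.png",c["pixels"][:,:,::-1])
c=camera("scene"); cv2.imwrite("pics/s_lift.png",c["pixels"][:,:,::-1])
E
```

```text
4.4583 [ 0.43467347 -0.44161351  0.03136634]
5.05 0.022782117702229227 [ 0.1000739  -0.20565739  2.7015507 ] [ 0.03611062  0.05195276 -0.02918542] [ 9.96430752e-05 -1.93643897e-05  2.77827599e-04]
6.4 0.022927878876394216 [-0.53048131  0.80431674 -1.77969212] [-0.0209327   0.00675472  0.01112728]
```

View pics/w_lift.png

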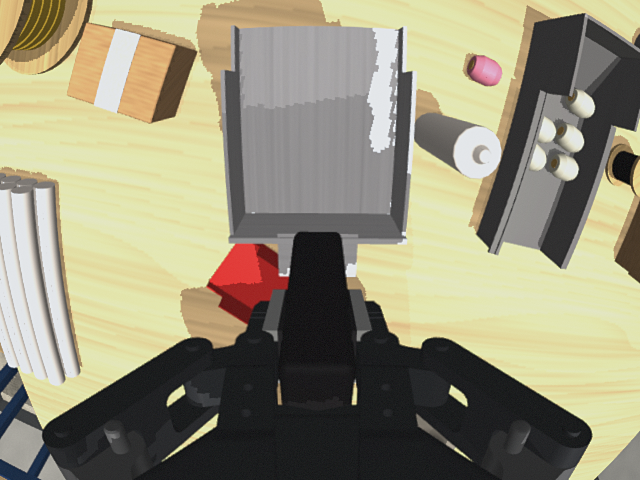

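View pics/s_lift.png

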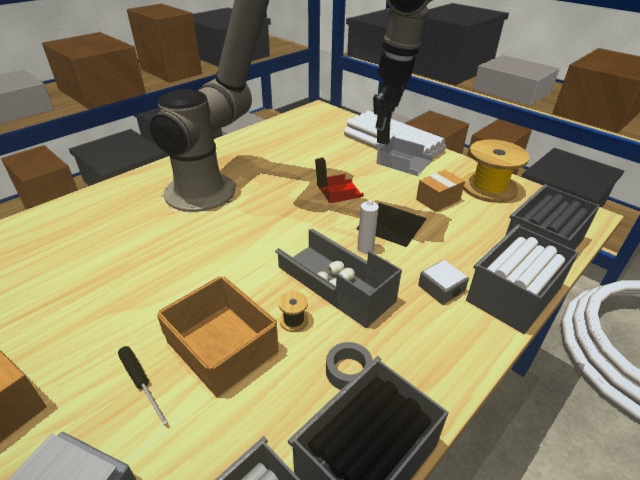

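```bash
cat >> h.py <<'E'
def sproj(ps,dx=np.zeros(3),drot=np.zeros(3)):
    """scoop-frame point -> wrist pixel, with scoop offset in grip (dx,drot scoop frame)"""
    Rg=R.from_euler('y',DEL).as_matrix()@GR
    q=R.from_rotvec(drot).as_matrix()@np.array(ps)+dx
    t=Rg.T@(q-GP)+[0,0,.155]
    c=WMT[:3,:3].T@(t-WMT[:3,3]); th=np.arctan2(np.hypot(c[0],c[1]),c[2]); n=np.hypot(c[0],c[1])
    return np.array([WC[0]+WF*th*c[0]/n,WC[1]+WF*th*c[1]/n])
E
python3 - <<'E'
from h import *
from scipy.optimize import least_squares
import cv2
a=cv2.imread('pics/w_lift.png')
cv2.imwrite('pics/c3.png',cv2.resize(a[10:260,215:425],None,fx=2.4,fy=2.4,interpolation=cv2.INTER_CUBIC))
for p in [(.055,.045,.014),(.055,-.045,.014),(-.055,.045,.04),(-.055,-.045,.04)]: print(p,sproj(p))
E
```

```text
(0.055, 0.045, 0.014) [231.07031786  24.56884336]
(0.055, -0.045, 0.014) [407.52695994  24.80994509]
(-0.055, 0.045, 0.04) [230.4120693  242.86015547]
(-0.055, -0.045, 0.04) [408.67781803 242.69651418]
```

View pics/c3.png

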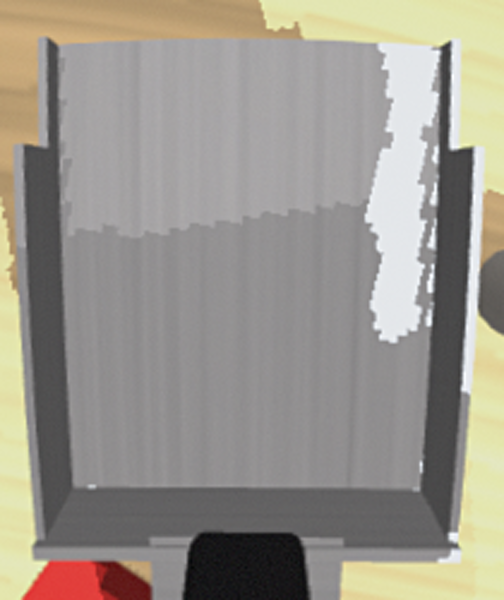

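```bash
python3 - <<'E'
from h import *
from plant import *
pt=np.radians(2)
move_linear(tool_from_scoop((.50,.15,.25),BY,0)[0],rate=.35,orientation=tool_from_scoop((.5,.15,.25),BY,0)[1])
p,r=lip_pose(binpt(-.07,0,.12),BY,pt); goto(p,r)
p,r=lip_pose(binpt(-.07,0,.012),BY,pt); move_linear(p,rate=.15); print(get_obs()['t'],get_obs()['force'])
for z in np.arange(.008,-.002,-.0015):
    p,r=lip_pose(binpt(-.07,0,z),BY,pt); move_linear(p,rate=.03); o=get_obs(); print(round(z,4),o['t'],o['force'],(o['eef_pos']-p)*1e3)
    if o['force'][2]>3: break
c=camera("wrist"); cv2.imwrite("pics/w_in.png",c["pixels"][:,:,::-1])
E
```

```text
8.7333 [ 0.64664642 -0.68951218 -1.57251209]
0.008 9.0167 [ 0.42262321 -0.51708602 -1.39191657] [ 0.04889958 -0.00775593  0.28666033]
0.0065 9.2667 [-0.1748876  -0.00877555 -1.62732385] [ 0.00210241 -0.0332895   0.03364606]
0.005 9.5167 [-0.47469682  0.10566794 -1.86183239] [-0.02563908 -0.01796908 -0.0871905 ]
0.0035 9.7667 [-1.69862035 -0.28724664  3.01636619] [ 0.04032444 -0.03114738  0.2390767 ]
```

View pics/w_in.png

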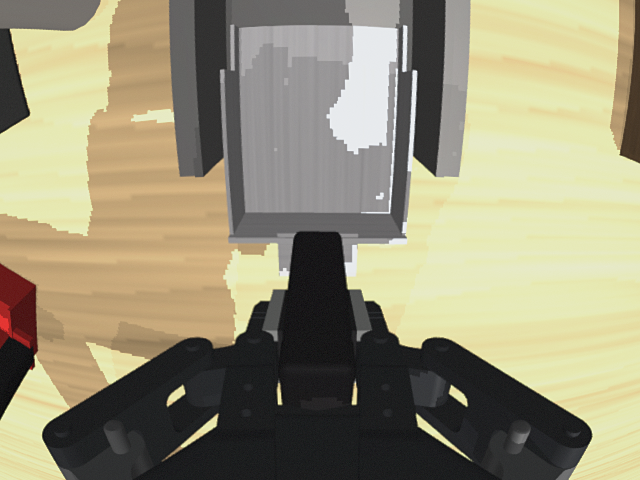

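```bash
python3 - <<'E'
from h import *
from plant import *
pt=np.radians(1.5)
for x in [-.03,0,.02,.04,.055,.065,.073,.078]:
    p,r=lip_pose(binpt(x,.001,.0035),BY,pt); move_linear(p,rate=.06,orientation=r); o=get_obs(); print(x,round(o['t'],2),o['force'].round(2),((o['eef_pos']-p)*1e3).round(2))
    if np.linalg.norm(o['force'])>35: print('STOP');break
    if x in(.02,): c=camera("wrist"); cv2.imwrite("pics/w_p1.png",c["pixels"][:,:,::-1])
c=camera("wrist"); cv2.imwrite("pics/w_p2.png",c["pixels"][:,:,::-1])
E
```

```text
-0.03 10.6 [-0.61 -1.31  2.38] [ 0.21 -0.05  0.13]
0 11.25 [-1.48 -0.43  3.85] [ 0.05 -0.01  0.1 ]
0.02 11.73 [ 0.44 -0.55  1.92] [ 0.27 -0.02  0.02]
0.04 12.27 [-2.16 -0.49  5.69] [-0.14 -0.04  0.09]
0.055 12.67 [-1.17 -0.69  4.65] [-0.04 -0.01  0.05]
0.065 12.98 [-2.79 -1.03  5.07] [-0.19 -0.02  0.06]
0.073 13.27 [-4.07 -0.92  6.68] [-0.39 -0.02  0.11]
0.078 13.52 [-4.94 -0.71  7.74] [-0.65 -0.04  0.17]
```

View pics/w_p1.png

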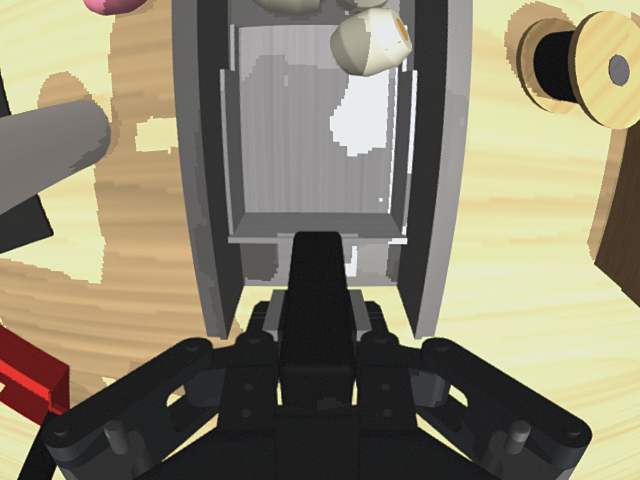

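View pics/w_p2.png

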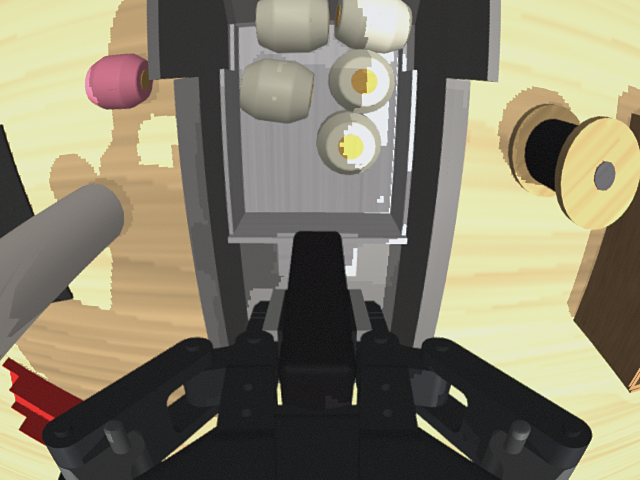

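```bash
python3 - <<'E'
from h import *
from plant import *
for d in [.003,.010,.018,.026,.035]:
    z=.0045+.84*d; pt=-np.arcsin(.84*d*.95/.11)
    p,r=lip_pose(binpt(.079+d,.001,z),BY,pt); move_linear(p,rate=.06,orientation=r); o=get_obs(); print(d,round(np.degrees(pt),1),round(o['t'],2),o['force'].round(2),((o['eef_pos']-p)*1e3).round(2))
    if np.linalg.norm(o['force'])>40: print('STOP');break
c=camera("wrist"); cv2.imwrite("pics/w_p3.png",c["pixels"][:,:,::-1])
E
```

```text
0.003 -1.2 13.85 [-0.42 -0.82 -1.09] [-0.43 -0.   -0.39]
0.01 -4.2 14.1 [-0.23  0.75 -2.55] [-0.28  0.09 -0.51]
0.018 -7.5 14.35 [ 0.42  0.91 -3.52] [-0.17  0.06 -0.3 ]
0.026 -10.9 14.6 [-0.21 -0.37 -3.46] [-0.09  0.02 -0.1 ]
0.035 -14.7 14.86 [-0.55 -0.81 -3.34] [-0.08  0.03 -0.04]
```

View pics/w_p3.png

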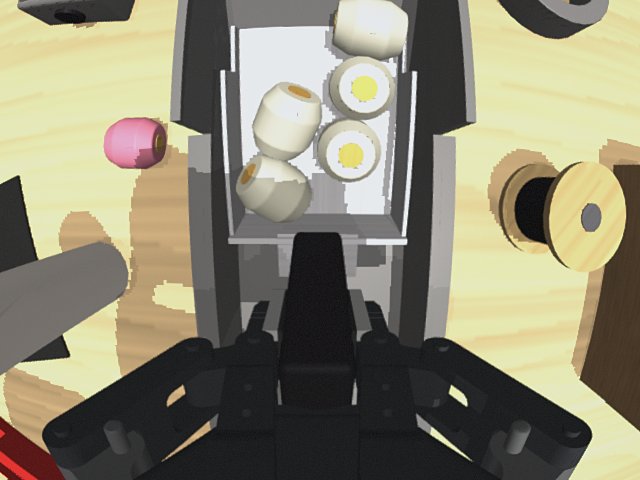

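```bash
python3 - <<'E'
from h import *
from plant import *
for x,z,a in [(.112,.05,-19),(.105,.08,-25),(.09,.15,-29)]:
    p,r=lip_pose(binpt(x,.001,z),BY,np.radians(a)); move_linear(p,rate=.08,orientation=r); o=get_obs(); print(a,round(o['t'],2),o['force'].round(2))
c=camera("wrist"); cv2.imwrite("pics/w_p4.png",c["pixels"][:,:,::-1])
E
```

```text
-19 15.28 [ 0.08 -0.12 -2.97]
-25 15.79 [ 0.5   0.19 -3.54]
-29 16.72 [-0.44  0.39 -2.5 ]
```

View pics/w_p4.png

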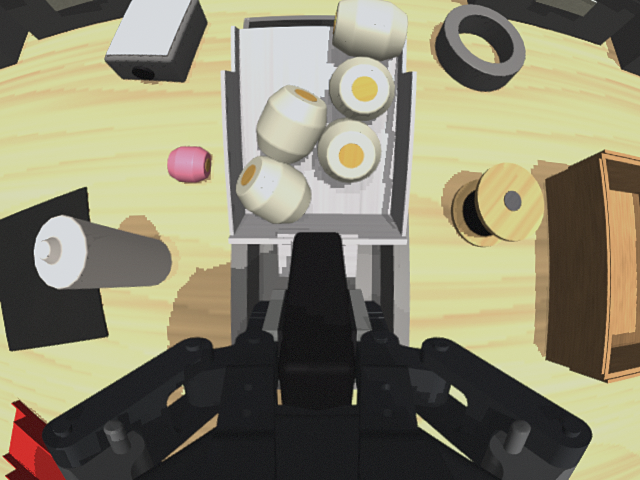

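```bash
python3 - <<'E'
from h import *
from plant import *
a=np.radians(-29)
def go(l,yaw,pd,rate):
    p,r=lip_pose(l,yaw,np.radians(pd)); move_linear(p,rate=rate,orientation=r); o=get_obs(); print(round(o['t'],2),np.round(l,3),yaw,pd,o['force'].round(2))
go((.64,-.02,.22),.05,-29,.1)
go((.60,-.12,.23),.2,-28,.12)
go((.56,-.22,.23),.35,-28,.12)
go((.515,-.30,.22),.5,-28,.12)
c=camera("wrist"); cv2.imwrite("pics/w_p5.png",c["pixels"][:,:,::-1])
E
```

```text
17.7 [ 0.64 -0.02  0.22] 0.05 -29 [-0.09  0.71 -2.8 ]
18.98 [ 0.6  -0.12  0.23] 0.2 -28 [-0.18  0.54 -2.99]
20.25 [ 0.56 -0.22  0.23] 0.35 -28 [ 0.77  0.1  -2.76]
21.34 [ 0.515 -0.3    0.22 ] 0.5 -28 [ 0.69  0.61 -3.11]
```

View pics/w_p5.png

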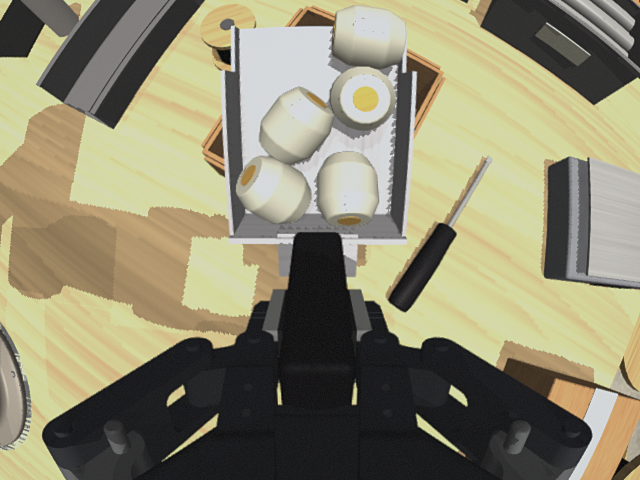

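```bash
python3 - <<'E'
from h import *
from plant import *
def go(l,yaw,pd,rate):
    p,r=lip_pose(l,yaw,np.radians(pd)); move_linear(p,rate=rate,orientation=r); o=get_obs(); print(round(o['t'],2),np.round(l,3),yaw,pd,o['force'].round(2))
go((.512,-.302,.16),.5,-28,.12)
L=(.512,-.302)
for pd,z in [(-14,.13),(0,.10),(12,.08),(24,.07),(36,.07),(46,.07),(55,.072)]: go((*L,z),.5,pd,.13)
pause(.5)
print(get_obs()['force'])
c=camera("wrist"); cv2.imwrite("pics/w_p6.png",c["pixels"][:,:,::-1])
E
```

```text
22.04 [ 0.512 -0.302  0.16 ] 0.5 -28 [ 0.31 -0.37 -3.1 ]
22.57 [ 0.512 -0.302  0.13 ] 0.5 -14 [-0.07  0.42 -3.06]
23.17 [ 0.512 -0.302  0.1  ] 0.5 0 [ 0.11  0.82 -2.8 ]
23.73 [ 0.512 -0.302  0.08 ] 0.5 12 [ 0.01  0.47 -1.75]
24.32 [ 0.512 -0.302  0.07 ] 0.5 24 [-0.07 -0.95 -2.61]
24.9 [ 0.512 -0.302  0.07 ] 0.5 36 [-0.7  -0.11 -1.25]
25.41 [ 0.512 -0.302  0.07 ] 0.5 46 [-0.09 -0.16 -1.43]
25.88 [ 0.512 -0.302  0.072] 0.5 55 [ 0.39 -0.35 -1.85]
[-0.86261026 -0.22069392 -1.46708439]
```

View pics/w_p6.png

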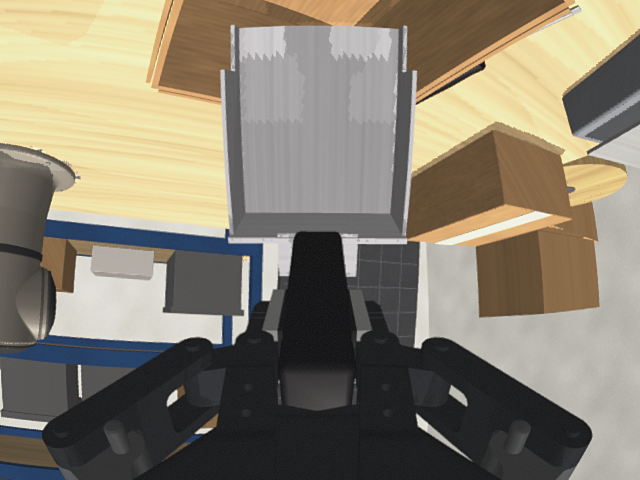

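```bash
python3 - <<'E'
from h import *
from plant import *
def go(l,yaw,pd,rate):
    p,r=lip_pose(l,yaw,np.radians(pd)); move_linear(p,rate=rate,orientation=r)
go((.505,-.306,.20),.5,55,.15)
go((.49,-.25,.26),.4,20,.25)
go((.49,-.15,.28),.3,0,.25)
for n in("top","scene"): c=camera(n); cv2.imwrite(f"pics/{n}_p7.png",c["pixels"][:,:,::-1])
print(get_obs()['t'])
t=cv2.imread('pics/top_p7.png')[180:310,390:520];s=cv2.imread('pics/scene_p7.png')[265:395,150:290]
cv2.imwrite('pics/both.png',np.hstack([cv2.resize(t,(400,400)),cv2.resize(s,(400,400))]))
E
```

```text
29.025
```

View pics/both.png

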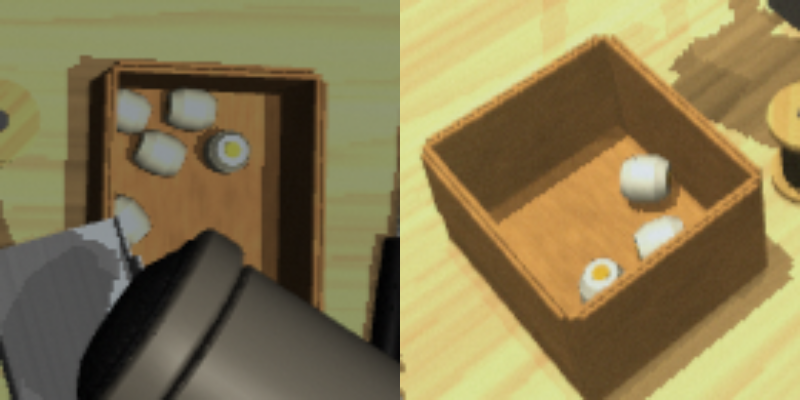

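View pics/top_p7.png

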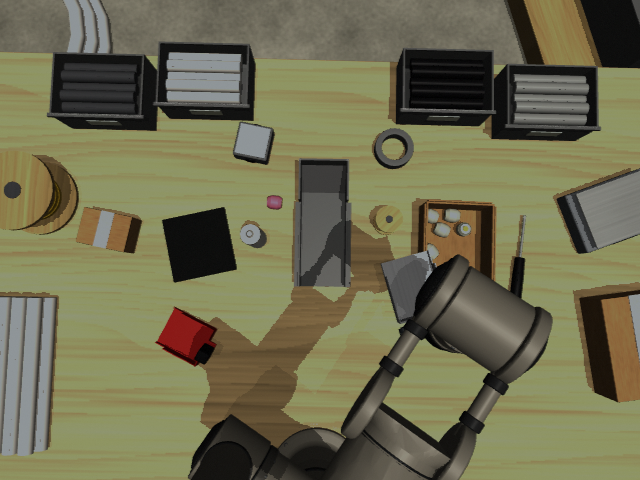

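```bash
python3 - <<'E'
from h import *
from plant import *
S=(.528,.283)
p,r=tool_from_scoop((.47,.10,.26),.2); move_linear(p,rate=.3,orientation=r)
p,r=tool_from_scoop((*S,.22),.215); move_linear(p,rate=.25,orientation=r)
p,r=tool_from_scoop((*S,.012),.215); move_linear(p,rate=.15)
for z in np.arange(.008,.000,-.001):
    p,r=tool_from_scoop((*S,z),.215); move_linear(p,rate=.02); pause(.1);o=get_obs(); print(round(z,4),round(o['t'],2),o['force'].round(2))
    if o['force'][2]>1.5: break
c=camera("wrist"); cv2.imwrite("pics/w_pl.png",c["pixels"][:,:,::-1])
E
```

```text
0.008 33.0 [-0.82 -1.6  -0.99]
0.007 33.35 [ 0.93 -0.47 -1.15]
0.006 33.7 [-0.74  0.36 -0.92]
0.005 34.05 [ 0.23  0.25 -0.9 ]
0.004 34.4 [-0.25 -1.43  3.42]
```

View pics/w_pl.png

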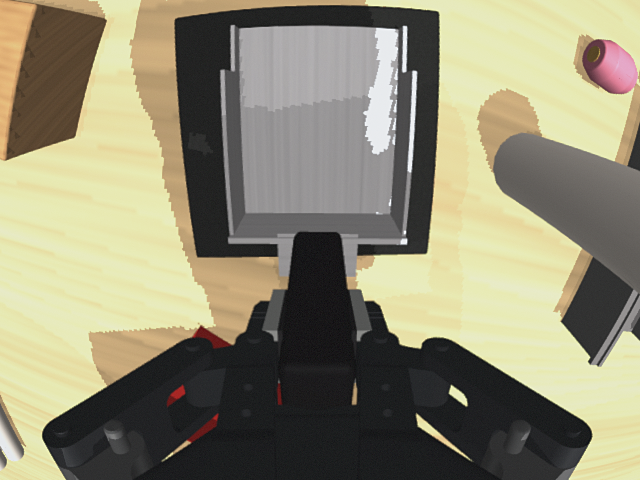

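The blade is on the mat with an even margin all round, and contact came at z = 4 mm. I'll release, back off and check.

```bash
python3 - <<'E'
from h import *
from plant import *
open_gripper(); pause(.2); o=get_obs(); print(o['finger_gap'],o['force'])
p,r=o['eef_pos'],o['tool_rot']; z=R.from_euler('xyz',r).as_matrix()[:,2]
move_linear(p-.09*z,rate=.15); q=get_obs()['eef_pos']; move_linear(q+[0,0,.08],rate=.2)
c=camera("wrist"); cv2.imwrite("pics/w_end1.png",c["pixels"][:,:,::-1])
goto([.35,.0,.5],[np.pi,0,0]); pause(.3)
for n in("top","scene"): c=camera(n); cv2.imwrite(f"pics/{n}_end.png",c["pixels"][:,:,::-1])
t=cv2.imread('pics/top_end.png');s=cv2.imread('pics/scene_end.png')
cv2.imwrite('pics/e.png',np.hstack([cv2.resize(t[190:310,400:520],(400,400)),cv2.resize(s[140:280,330:470],(400,400))]))
print(get_obs()['t'])
E
```

```text
0.0854386186445335 [-0.09224362 -0.52696256 -0.68595552]
38.2083
```

View pics/e.png

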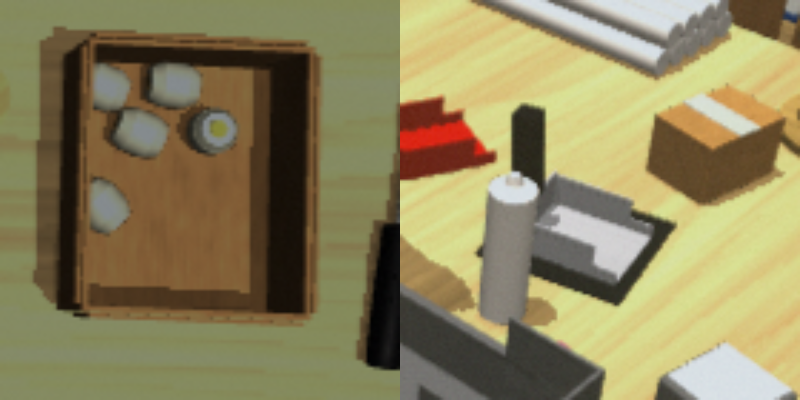

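View pics/top_end.png

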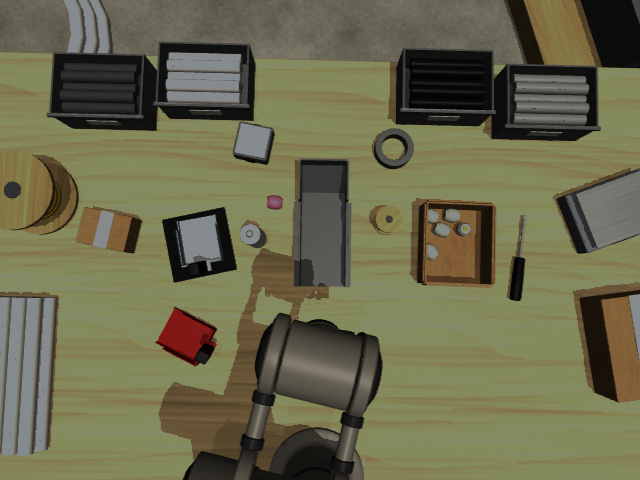

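The five insulators are at rest in the carton (432–466, 214–252), unchanged since the earlier shot. The scoop stands flat on the mat at (200,240), and the loose stock hasn't moved. I'm handing in.

```bash
python3 -c "
from plant import *
print(get_obs()['t']); job_done()"
```

```text
38.2083
the job is handed in; nothing more can be done
```

I moved all five white insulators into the carton with a single scoop, put the scoop back flat on its mat and let go. I handed the job in at 38.2 s of the 72 s allowed; no verdict is reported.

- **Scooping:** I pushed the blade along the bin floor to the ramp, then up it while tilting the lip back. All five were on the blade before I lifted. I poured them out with the lip held below the carton's rim.
- **Carton and bin:** The last top view shows the five insulators lying in the carton and the bin empty. They had not moved since the view taken after the pour, about 9 s earlier.
- **Scoop:** It stands level on the mat, with its blade centre about 10 mm from the mat's centre by my measurement. The gripper is open and well clear.
- **Other stock:** The loose bystanders, the red scoop and the pink look-alike appear where they started in the top views. I judged this by eye and did not measure it.
- **Forces:** The highest force I read was about 9 N, sampled at the end of moves. No gripper or arm contact with an insulator showed in any picture.
- **Measurements that disagreed:** Two rough two-view checks came out wrong: the carton's near corner at 62 mm high instead of 90, and the scoop's left lip corner at -14 mm. I had matched the corner pixels badly. I relied on the other views instead, and contact with the bin floor and the mat came at the expected 4 mm.

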